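# Switch the bench supply on behind its spring-catch door

### The job

Switch the bench supply on: press down the round steel catch button on top of the grey supply box so that its door springs ajar, push the door wide open with the fingertips, and press the upper half of the black rocker switch behind it fully in. Then push the door shut until the catch holds it again and move clear. Only press and push, do not lift or carry anything, and leave the tools lying round the box where they are.

Things in the scene. Friction and masses are not known exactly. Their poses are not given: they have to be found in the camera images.
- supply_box: fixed grey steel supply box, 150 (x) x 210 (y) x 160 mm high. Origin: centre of its underside, on the bench; x points from its front to its back (away from the robot), y to its left, z up. Front plate at x = -0.075, door before it, top at z = 0.160. On the front plate: the rocker, and right of it (y -0.025 to -0.08) three fixed breaker modules, 21 mm proud. Outlets stand 10 mm out of the right wall.
- door (a joint): door angle (rad) about its upright hinge at the box's left front edge: 0 shut and caught (0.014 play inward), grows as the right edge swings out to the robot, stop at 1.85. Let go, a spring throws it ajar to about 0.5 rad (0.4 to 0.65); beyond that it swings with little friction and stays where left. No handle. Pushed at its right part it needs about 3 N over the last few mm to snap shut by itself.
- door_hinge (a point): point on the door's hinge axis at the height of its top edge (x = -0.078, y = 0.106, z = 0.158 in the box's frame). The door is a steel tray open to the back: 203 mm from axis to free edge, from 10 to 158 mm over the bench; outer face 32 mm outward of the plane through the axis, rim and top lip (3 mm) reach back to that plane.
- door_edge (a point): top outer corner of the door's free edge: 203 mm from the hinge axis along the door, 30 mm outward; moves with the door. Inside the door, 30 to 56 mm over the bench, sit a rubber pad (near the hinge) and a steel catch arm (181 mm from the axis) that reaches 14 mm behind the hinge plane: fingers above 70 mm pass them.
- catch_button (a joint): travel (m) of the catch button: 0 up, 0.009 fully down. It springs back: 1.6 N to start, 3 N fully down; the catch lets the door go at 3 to 5 mm.
- button_top (a point): centre of the catch button's top: bare steel push button, 31 mm across, in a dark steel collar (48 mm) on the right front of the box's top (x = -0.043, y = -0.072 in the box's frame). Up, its top is 181 mm over the bench and 16 mm over the collar; it is pressed straight down.
- rocker (a joint): angle (rad) of the black rocker switch on the front plate: 0 off (upper half stands out), 0.4 on (upper half fully in, lower half stands out). Stays where it is left; takes about 3 N at the press point.
- rocker_press (a point): point on the face of the rocker's upper half, to be pressed straight to the box's back (its +x), 7 mm in. The rocker, 40 mm wide and 60 high, turns about a level axis at x = -0.089, y = 0.020, z = 0.112 in the box's frame; this point is 18 mm above it. Fingers must stay above the axis, or they press the lower half too. When on, the face at this height still stands 18 mm before the front plate.
- letter_punch_box: bystander, to be left where it lies: closed blue sheet-steel case, 102 x 152 x 52 mm, left of the box. Origin: centre of its underside.
- hammer: bystander, to be left where it lies: hammer with wooden handle, 280 mm long, lying far right of the box; between them, at about x = 0.5, y = -0.3 from the robot, stands a fixed hot air gun 300 mm tall. Origin: centre of its underside.
- guide_block: bystander, to be left where it lies: drilled steel block 32 x 84 x 25 mm, beside the box's right wall. Origin: centre of its underside.
- clamp_bar: bystander, to be left where it lies: drilled steel bar 24 x 110 x 14 mm, beside the box's right wall. Origin: centre of its underside.
- screwdriver: bystander, to be left where it lies: screwdriver with black handle, 170 mm long, left of the box. Origin: centre of its underside.
- tape_roll: bystander, to be left where it lies: black roll of tape, 66 mm wide, 18 mm high, lying on top of the box, at the back. Origin: centre of its underside.
- spanner: bystander, to be left where it lies: flat spanner, 182 mm long, in front of the box to the right, outside the door's sweep. Origin: centre of its underside.

How it is judged:
By the outcome, as a careful person would: the job done as asked, in the order asked, and still so for the second after the job is handed in, with the robot touching nothing.
It also fails if it takes over 64 s, if anything falls off the work surface, if the arm or the gripper's body presses on something with over 40 N, if the wrist force passes 120 N, or if a joint passes its speed limit or range.

### The arm

A 6-joint arm with a two-finger parallel gripper is mounted at the origin on a cart in front of the work surface, level with it; the furniture and walls round the work are solid. World frame = base frame: x ahead of the robot, y to its left, z up, the work surface at z = 0. Lengths are in mm, angles in rad, forces in N, time in s.
With the tool pointing down it reaches from about 275 to 1000 mm from the base axis. Payload 8.4 kg.
Tool frame: the origin (TCP) lies on the mounting face of the last link; the fingertips stand 173 mm ahead of it and the grasp point (between the pads) lies 155 mm ahead of it; z points along the fingers, y is the line along which they close (so a half turn about z gives the same grasp; the last joint's range is limited). The gripper opens to 85 mm and grips with 20 to 120 N. Pads are 22 mm wide; open, the fingers measure 114 mm over their backs; the gripper's body (76 mm by 85 mm) begins 54 mm behind the grasp point. The pads swing forward as they close: fully open they stand 13 mm farther back than shut.
Start: joints at [1.206, 0.353, 1.633, -0, 1.155, -0.002], TCP at [221.807, 584.321, 404.681] pointing down, gripper open.
Joint ranges: [-2.63, 2.63], [-0.92, 2.1], [0.06, 2.66], [-1.3, 4.44], [0, 2.69], [-3.02, 3.02]. Speed limits (rad/s): [2.22, 2.22, 2.79, 3.14, 3.14, 3.14].

### API

Orientations are given as [roll, pitch, yaw] about the fixed x, y, z axes, in that order (R = Rz(yaw) Ry(pitch) Rx(roll)).
In Python, from rig import r gives the robot as it stands.
- The arm moves only by the tool apply_moves, never from a script. Its argument "deltas" is a list of rows, each an object with "claw": the gripper command: -1 is fully open, 1 is shut, values between are in proportion; "delta_pos": the shift along the tool's x, y, z in cm, a list of three; "yaw": the turn about the tool's z in rad. In form: [{"claw": claw, "delta_pos": [tx, ty, tz], "yaw": yaw}, ...]. A call has 1 to 8 rows; each row shifts and turns the commanded pose from where the row before left it, along the tool's axes as they then stand; what a row does not reach is not made up. A row lasts 1/8 s, in which the tool goes at most 62.5 mm and 10.7 degrees, less where a joint would pass 70% of its speed; a pose out of reach is approached as far as the arm can. A call with a gripper value outside its range is refused whole. The fingers move at their own pace and stop on an object; "grip_force" is the grip in N (left out, the last holds). Time passes only in rows, so rows that do not move let the fingers close. It gives the time, the measured TCP pose, the force, the opening and the grip force at its end, in the units of the state.
- r.sense(): the state, without advancing time (a new reading comes with each control period).
- r.grab_frame(name): name is "scene" or "side" or "wrist"; returns a dict with "img" (400x640x3 uint8, blue, green, red), "z_map" (400x640 float32, mm along the optical axis (not along the pixel's ray), 0 where there is no reading), "fx", "fy", "cx", "cy" (pixels), "dist" ([k1, k2, p1, p2, k3] as OpenCV has them; the pictures are not rectified), "eye" and "rotation" of the camera in the world; the wrist camera has in their place "T_tool_cam" (4x4, takes a point from camera to tool coordinates, whose origin is the TCP and whose axes are the flange's). Camera axes: x right, y up, looking along -z (the intrinsics and any distortion apply to the point x, -y, -z); pixel columns grow to the right and rows downward; lengths in mm; the calibration is good to about 2 mm. A picture is of the moment at which its call begins: read the wrist's pose just before it.
- r.sign_off(): hands the job in; it is judged then, once.
The state is a dict: "clock": time; "qpos": joint angles; "qvel": joint speeds; "joint_efforts": joint torques, N m; "eef_pos": TCP position; "tcp_rot": TCP orientation; "contact_force": force on the tool from outside, world axes, zero at the start; "wrist_torque": the same for the moment, N m; "opening": opening from 0.0 (shut) to 1.0 (fully open); "grasp_force": force on a finger pad.
Only numpy, scipy, OpenCV 4.12 (cv2) and the standard library are available. Lean on these libraries where they do the work, as an engineer would, in place of code of your own. Each camera call takes 0.05 s, during which the arm holds its last target. There are 200 camera calls.

## Working session

There is one attempt and no reset: what is moved stays moved. The work goes in short steps, Python scripts to look and compute and a tool call to move; the robot and the scene stay as the last step left them, time stands still between calls to the robot, and variables do not carry over. Pictures are saved under pics/ and viewed, at most 10 in all, crops included, and the job is handed in when it is done.

Besides the shell and the picture viewer there is one more tool, called after ">>>" in YAML: its name, and indented under it one key for each argument. apply_moves: Moves the arm, as the interface text tells. Its arguments: {"type":"object","properties":{"deltas":{"type":"array"},"grip_force":{"type":"number"}},"required":["deltas"]}

```bash
mkdir -p pics; cat > h.py <<'E'
import numpy as np, cv2
from rig import r
def pts(f):
    """world points (HxWx3, mm) from z_map for fixed cams"""
    z=f["z_map"]; h,w=z.shape
    K=np.array([[f["fx"],0,f["cx"]],[0,f["fy"],f["cy"]],[0,0,1.]])
    uv=np.stack(np.meshgrid(np.arange(w),np.arange(h)),-1).reshape(-1,1,2).astype(float)
    n=cv2.undistortPoints(uv,K,np.array(f["dist"],float)).reshape(h,w,2)
    c=np.stack([n[...,0]*z,-n[...,1]*z,-z],-1)
    if "eye" in f: return c@np.array(f["rotation"]).T+np.array(f["eye"])
    s=f["state"]
    from scipy.spatial.transform import Rotation as R
    T=np.array(f["T_tool_cam"]); p=c@T[:3,:3].T+T[:3,3]
    return p@R.from_euler("xyz",s["tcp_rot"]).as_matrix().T+np.array(s["eef_pos"])
def grab(n,save=None):
    s=r.sense(); f=r.grab_frame(n); f["state"]=s
    if save: cv2.imwrite("pics/"+save,f["img"])
    return f,pts(f)
E
python3 - <<'E'
from h import *
s=r.sense(); print({k:np.round(v,3).tolist() for k,v in s.items()})
for n in("scene","side"):
    f,P=grab(n,n+"0.png"); print(n,np.round(f["eye"]),np.round(f["rotation"],2).tolist(),f["dist"])
    np.save(n+"0.npy",P)
    z=f["z_map"]
    for lo,hi in((150,170),(172,190)):
        m=(z>0)&(P[...,2]>lo)&(P[...,2]<hi)&(P[...,0]>300)
        if m.sum(): print(lo,m.sum(),np.round(np.percentile(P[m],[1,50,99],axis=0)).tolist())
E
```

```text
{'clock': 0.0, 'qpos': [1.206, 0.354, 1.634, 0.0, 1.155, -0.002], 'qvel': [0.001, 0.001, -0.001, 0.001, -0.001, -0.001], 'joint_efforts': [0.004, -60.526, -34.206, 0.0, 0.01, 0.0], 'eef_pos': [221.71, 584.114, 403.975], 'tcp_rot': [-3.14, -0.0, 2.779], 'contact_force': [0.153, 0.046, 0.944], 'wrist_torque': [0.006, 0.011, -0.044], 'grasp_force': 0.0, 'opening': 0.999}Traceback (most recent call last):
  File "<stdin>", line 4, in <module>
  File "h.py", line 18, in grab
    return f,pts(f)
             ~~~^^^
  File "h.py", line 10, in pts
    if "eye" in f: return c@np.array(f["rotation"]).T+np.array(f["eye"])
                          ~~~~~~~~~~~~~~~~~~~~~~~~~~~^~~~~~~~~~~~~~~~~~~
ValueError: operands could not be broadcast together with shapes (400,640) (3,)
```

```bash
python3 - <<'E'
import re
t=open('h.py').read()
t=t.replace('''    if "eye" in f: return c@np.array(f["rotation"]).T+np.array(f["eye"])
    s=f["state"]
    from scipy.spatial.transform import Rotation as R
''','''    if "eye" in f: return c@R.from_euler("xyz",f["rotation"]).as_matrix().T+np.array(f["eye"])
    s=f["state"]
''').replace("from rig","from scipy.spatial.transform import Rotation as R\nfrom rig")
open('h.py','w').write(t)
E
python3 - <<'E'
from h import *
for n in("scene","side"):
    f,P=grab(n,n+"0.png"); print(n,np.round(f["eye"]),np.round(f["rotation"],2).tolist(),f["dist"])
    np.save(n+"0.npy",P); np.save(n+"0img.npy",f["img"])
    z=f["z_map"]
    m=(z>0)&(abs(P[...,2])<6); print("bench",m.sum())
    for lo,hi in((150,170),(172,190)):
        m=(z>0)&(P[...,2]>lo)&(P[...,2]<hi)&(P[...,0]>300)
        if m.sum(): print(lo,m.sum(),np.round(np.percentile(P[m],[1,50,99],axis=0)).tolist())
E
```

```text
scene [-147. -681.  899.] [0.91, 0.01, -0.79] [-0.09657651  0.          0.          0.          0.        ]
bench 38795
150 3555 [[310.0, -422.0, 150.0], [753.0, 125.0, 160.0], [2748.0, 1540.0, 170.0]]
172 1534 [[309.0, -427.0, 172.0], [1165.0, 133.0, 180.0], [2752.0, 3117.0, 190.0]]
side [ 494. 1086.  730.] [1.06, 0.02, -3.09] [-0.0104962  0.         0.         0.         0.       ]
bench 48895
150 3726 [[326.0, -2966.0, 150.0], [725.0, 90.0, 159.0], [2743.0, 264.0, 170.0]]
172 1420 [[314.0, -2973.0, 172.0], [1125.0, -1252.0, 179.0], [2748.0, 531.0, 190.0]]
```

View pics/scene0.png

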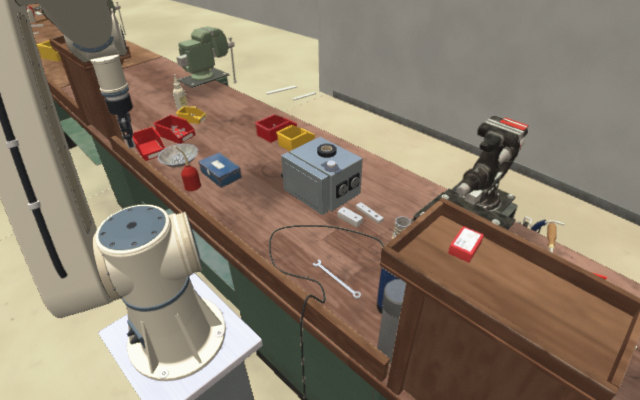

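View pics/side0.png

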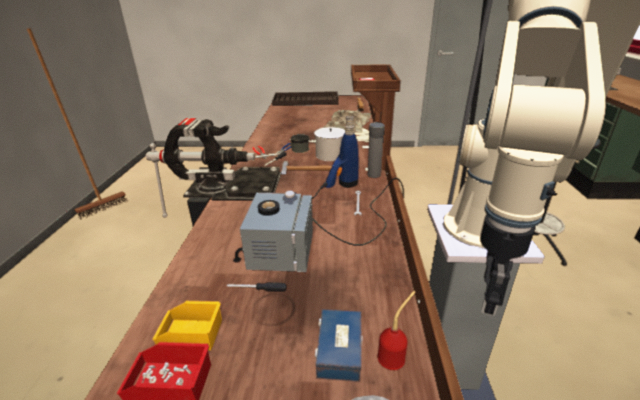

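The scene view shows the box at about (322,175), its button at (332,164) and the tape at (326,150). In the side view the box is at (278,230), with the button at (290,197).

```bash
python3 - <<'E'
from h import *
for n,(c0,c1,r0,r1) in (("scene",(275,370,135,215)),("side",(235,320,185,275))):
    P=np.load(n+"0.npy")[r0:r1,c0:c1].reshape(-1,3)
    m=(P[:,2]>154)&(P[:,2]<167)&(P[:,0]>400)&(P[:,0]<1000)
    q=P[m]; rect=cv2.minAreaRect(q[:,:2].astype(np.float32)); print(n,m.sum(),rect,np.median(q[:,2])); print(np.round(cv2.boxPoints(rect)).tolist())
    b=(P[:,2]>172)&(P[:,2]<190)&(P[:,0]>400)&(P[:,0]<1000)
    h=P[b]; print("high",b.sum(),h.mean(0).round(1), np.percentile(h,[2,50,98],axis=0).round(1).tolist())
    # split button vs tape
    if len(h)>3:
        _,l,cen=cv2.kmeans(h.astype(np.float32),2,None,(3,50,.1),5,cv2.KMEANS_PP_CENTERS); print(cen.round(1).tolist(),np.bincount(l.ravel()))
        for i in(0,1): print(np.ptp(h[l.ravel()==i],axis=0))
E
```

```text
scene 1619 ((679.8838500976562, 156.3567352294922), (217.5374755859375, 188.05836486816406), 88.85932922363281) 160.5014940087059
[[584.0, 49.0], [772.0, 46.0], [776.0, 263.0], [588.0, 267.0]]
high 213 [693.1 139.  178.2] [[642.1, 71.0, 172.6], [694.5, 146.6, 178.5], [738.4, 188.9, 182.4]]
[[706.5, 157.60000610351562, 177.89999389648438], [651.5, 81.69999694824219, 179.10000610351562]] [161  52]
[69.13863898 69.04302126 10.18208387]
[25.04639556 30.56955452 12.72182624]
side 1937 ((679.4439086914062, 156.3813934326172), (215.8213653564453, 185.0891571044922), 88.78484344482422) 158.8998971152265
[[585.0, 50.0], [770.0, 47.0], [774.0, 262.0], [589.0, 266.0]]
high 231 [695.3 147.7 176.8] [[641.0, 80.3, 172.5], [697.8, 153.3, 176.9], [736.3, 191.8, 180.3]]
[[706.7000122070312, 162.89999389648438, 176.60000610351562], [651.7000122070312, 89.80000305175781, 177.6999969482422]] [183  48]
[65.75994591 65.61234613  7.90022407]
[29.97644285 28.12812543  9.56543883]
```

>>> apply_moves:
  deltas:
    - {"claw": 1, "delta_pos": [0, 0, 0], "yaw": -0.17}
    - {"claw": 1, "delta_pos": [0, 0, 0], "yaw": -0.173}
    - {"claw": 1, "delta_pos": [-2.7, -3, 0], "yaw": 0}
    - {"claw": 1, "delta_pos": [-2.7, -3, 0], "yaw": 0}
    - {"claw": 1, "delta_pos": [-2.7, -3, 0], "yaw": 0}
    - {"claw": 1, "delta_pos": [-2.7, -3, 0], "yaw": 0}
    - {"claw": 1, "delta_pos": [-2.7, -3, 0], "yaw": 0}
    - {"claw": 1, "delta_pos": [-2.7, -3, 0], "yaw": 0}
  grip_force: 40

```text
clock: 1.15
eef_pos: [380.9, 400.0, 404.5]
tcp_rot: [-3.141, -0.0, 3.122]
contact_force: [-0.4, 0.6, -0.5]
opening: 0.002
grasp_force: 0.0
```

>>> apply_moves:
  deltas:
    - {"claw": 1, "delta_pos": [-2.7, -3, 0], "yaw": 0}
    - {"claw": 1, "delta_pos": [-2.7, -3, 0], "yaw": 0}
    - {"claw": 1, "delta_pos": [-2.7, -3, 0], "yaw": 0}
    - {"claw": 1, "delta_pos": [-2.7, -3, 0], "yaw": 0}
    - {"claw": 1, "delta_pos": [-2.7, -3, 0], "yaw": 0}
    - {"claw": 1, "delta_pos": [-2.7, -3, 0], "yaw": 0}
    - {"claw": 1, "delta_pos": [0, 0, 0], "yaw": 0}
    - {"claw": 1, "delta_pos": [0, 0, 0], "yaw": 0}

```text
clock: 2.15
eef_pos: [538.3, 218.1, 404.4]
tcp_rot: [3.142, -0.001, 3.121]
contact_force: [0.2, 0.3, 0.3]
opening: -0.005
grasp_force: 0.0
```

```bash
cat >> h.py <<'E'
def box(s=None):
    """TCP in box frame, tip height, yaw error"""
    s=s or r.sense(); p=np.array(s["eef_pos"]); d=p[:2]-[697.2,156.1]; c,q=np.cos(-.02),np.sin(-.02)
    return dict(t=round(s["clock"],2),b=np.round([c*d[0]+q*d[1],-q*d[0]+c*d[1],p[2]-173],1).tolist(),rot=np.round(s["tcp_rot"],3).tolist(),F=np.round(s["contact_force"],1).tolist(),q=np.round(s["qpos"],2).tolist(),op=s["opening"])
E
python3 - <<'E'
from h import *
print(box())
f,P=grab("wrist","w1.png")
print(np.array(f["T_tool_cam"]).round(2).tolist())
m=(P[...,2]>172)&(P[...,2]<190); print(m.sum(),np.percentile(P[m],[2,50,98],axis=0).round(1).tolist())
E
```

```text
{'t': 2.15, 'b': [-160.1, 58.8, 231.4], 'rot': [3.142, -0.001, 3.121], 'F': [0.2, 0.3, 0.3], 'q': [0.38, 0.29, 1.73, 0.0, 1.13, -1.17], 'op': -0.0046256166070005045}
[[-0.0, 0.96, 0.28, 71.35], [1.0, 0.0, 0.0, 0.22], [0.0, 0.28, -0.96, 30.24], [0.0, 0.0, 0.0, 1.0]]Traceback (most recent call last):
  File "<stdin>", line 5, in <module>
    return _quantile_unchecked(
        a, q, axis, out, overwrite_input, method, keepdims, weights)
    return _ureduce(a,
                    func=_quantile_ureduce_func,
    ...<5 lines>...
                    overwrite_input=overwrite_input,
                    method=method)
    r = func(a, **kwargs)
    result = _quantile(arr,
                       quantiles=q,
    ...<2 lines>...
                       out=out,
                       weights=wgt)
    slices_having_nans = np.isnan(arr[-1, ...])
                                  ~~~^^^^^^^^^
IndexError: index -1 is out of bounds for axis 0 with size 0
```

View pics/w1.png

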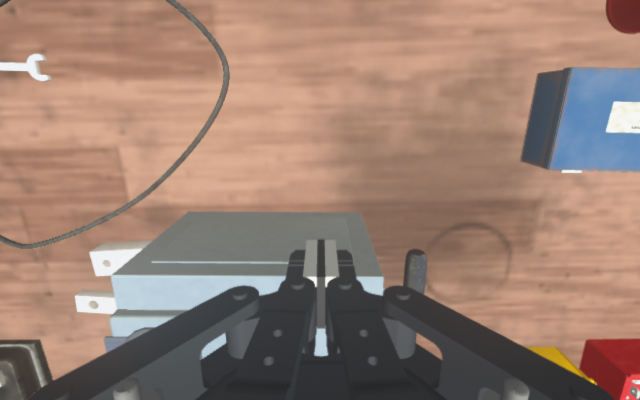

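The wrist view shows the door front at about (240,245) ahead of the box, the shut fingers at (320,290), and the blue case at (600,120), well clear.

>>> apply_moves:
  deltas:
    - {"claw": 1, "delta_pos": [-3, -3.3, 0], "yaw": 0}
    - {"claw": 1, "delta_pos": [-3, -3.3, 0], "yaw": 0}
    - {"claw": 1, "delta_pos": [-3, -3.3, 0], "yaw": 0}
    - {"claw": 1, "delta_pos": [-2.7, -3.2, 1], "yaw": 0}
    - {"claw": 1, "delta_pos": [0, 0, 1.5], "yaw": 0}
    - {"claw": 1, "delta_pos": [0, 0, 1], "yaw": 0}
    - {"claw": 1, "delta_pos": [0, 0, 0], "yaw": 0}
    - {"claw": 1, "delta_pos": [0, 0, 0], "yaw": 0}

```text
clock: 3.2
eef_pos: [652.7, 85.7, 370.2]
tcp_rot: [3.141, 0.0, 3.123]
contact_force: [-0.1, -0.4, 0.2]
opening: 0.003
grasp_force: 0.0
```

```bash
python3 - <<'E'
from h import *
print(box())
f,P=grab("scene","s2.png"); cv2.imwrite("pics/s2c.png",cv2.resize(f["img"][110:220,250:400],None,fx=4,fy=4,interpolation=2))
E
```

```text
{'t': 3.2, 'b': [-43.1, -71.3, 197.2], 'rot': [3.141, 0.0, 3.123], 'F': [-0.1, -0.4, 0.2], 'q': [0.13, 0.44, 1.59, 0.0, 1.12, -1.42], 'op': 0.0031189973126033448}
```

View pics/s2c.png

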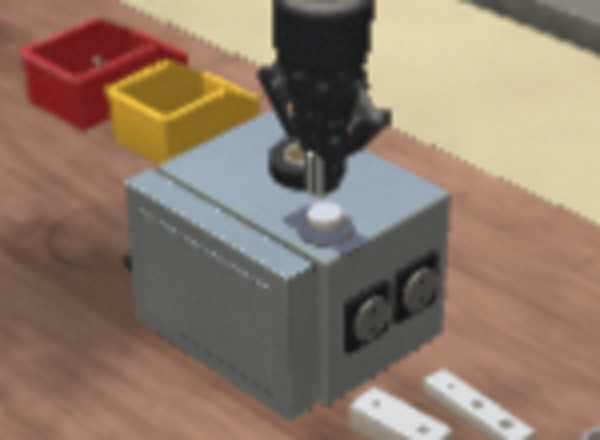

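The crop shows the shut fingertips at (316,190), just above the button at (325,213), which agrees with the numbers.

>>> apply_moves:
  deltas:
    - {"claw": 1, "delta_pos": [0, 0, 1.2], "yaw": 0}
    - {"claw": 1, "delta_pos": [0, 0, 0.4], "yaw": 0}
    - {"claw": 1, "delta_pos": [0, 0, 0.3], "yaw": 0}
    - {"claw": 1, "delta_pos": [0, 0, 0.3], "yaw": 0}
    - {"claw": 1, "delta_pos": [0, 0, 0], "yaw": 0}
    - {"claw": 1, "delta_pos": [0, 0, 0], "yaw": 0}

```text
clock: 4.0
eef_pos: [653.0, 84.7, 347.8]
tcp_rot: [3.142, -0.0, 3.122]
contact_force: [-1.6, 0.3, 2.6]
opening: -0.003
grasp_force: 1.1
```

```bash
cat >> h.py <<'E'
def door():
    """door angle from points on its top lip (scene+side), box frame"""
    c,q=np.cos(-.02),np.sin(-.02); out=[]
    for n in("scene","side"):
        f,P=grab(n); d=P-[697.2,156.1,0]; B=np.stack([c*d[...,0]+q*d[...,1],-q*d[...,0]+c*d[...,1],d[...,2]],-1)
        m=(f["z_map"]>0)&(B[...,2]>110)&(B[...,2]<163)&(B[...,0]<-90)&(B[...,0]>-340)&(abs(B[...,1])<190)
        hsv=cv2.cvtColor(f["img"],cv2.COLOR_BGR2HSV); m&=hsv[...,2]>60
        k=B[m]
        if len(k): 
            e=k-[-78,106,0]; rad=np.hypot(e[:,0],e[:,1]); far=k[rad>170]
            ang=np.arctan2(-e[:,0],-e[:,1])[rad>170]
            out.append((n,len(k),np.percentile(k,[2,50,98],axis=0).round().tolist(),np.percentile(ang,[5,50,95]).round(2).tolist() if len(ang) else None, rad.max().round()))
    return out
E
python3 - <<'E'
from h import *
print(box()); print(*door(),sep="\n")
E
```

```text
{'t': 4.0, 'b': [-42.8, -72.3, 174.8], 'rot': [3.142, -0.0, 3.122], 'F': [-1.6, 0.3, 2.6], 'q': [0.13, 0.46, 1.61, 0.0, 1.08, -1.42], 'op': -0.002846500116244074}
('scene', 711, [[-162.0, -86.0, 112.0], [-134.0, -13.0, 152.0], [-92.0, 107.0, 161.0]], [0.29, 0.39, 0.46], np.float64(207.0))
('side', 844, [[-172.0, -72.0, 112.0], [-127.0, 36.0, 150.0], [-91.0, 115.0, 159.0]], [0.1, 0.5, 0.53], np.float64(203.0))
```

>>> apply_moves:
  deltas:
    - {"claw": 1, "delta_pos": [0, 0, -1.5], "yaw": 0}
    - {"claw": 1, "delta_pos": [0, 0, -3], "yaw": 0}
    - {"claw": 1, "delta_pos": [2, 0, 0], "yaw": 0}
    - {"claw": 1, "delta_pos": [2, 0, 0], "yaw": 0}
    - {"claw": 1, "delta_pos": [2, 0, 0], "yaw": 0}
    - {"claw": 1, "delta_pos": [2, 0, 0], "yaw": 0}
    - {"claw": 1, "delta_pos": [0, 0, 0], "yaw": 0}
    - {"claw": 1, "delta_pos": [0, 0, 0], "yaw": 0}

```text
clock: 5.1
eef_pos: [573.8, 86.3, 393.5]
tcp_rot: [3.141, 0.002, 3.122]
contact_force: [-0.5, 0.0, 0.3]
opening: 0.0
grasp_force: 0.0
```

```bash
python3 - <<'E'
from h import *
print(box()); print(*door(),sep="\n")
a=grab("scene")[0]["img"][110:225,250:400];b=grab("side")[0]["img"][160:275,220:370]
cv2.imwrite("pics/d3.png",cv2.resize(np.hstack([a,b]),(780,300),interpolation=2))
E
```

```text
{'t': 5.1, 'b': [-122.0, -72.3, 220.5], 'rot': [3.141, 0.002, 3.122], 'F': [-0.5, 0.0, 0.3], 'q': [0.15, 0.29, 1.74, -0.0, 1.1, -1.4], 'op': 2.9539894354321626e-05}
('scene', 578, [[-195.0, -72.0, 112.0], [-155.0, -8.0, 157.0], [-91.0, 112.0, 161.0]], [0.48, 0.56, 0.64], np.float64(206.0))
('side', 936, [[-194.0, -60.0, 112.0], [-137.0, 40.0, 148.0], [-92.0, 118.0, 159.0]], [0.48, 0.63, 0.66], np.float64(208.0))
```

View pics/d3.png

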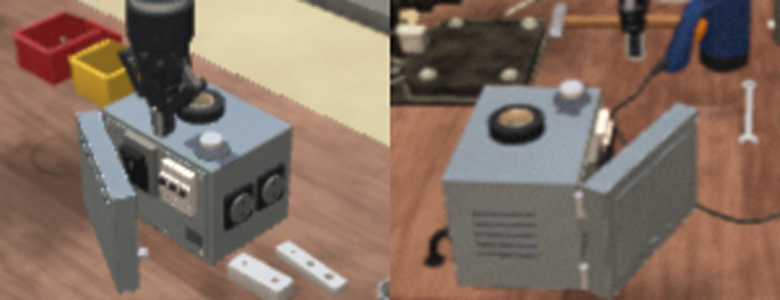

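The left half shows the door ajar, with the breakers (178,175) and rocker (132,160) behind it and the fingers hovering above the gap. The right half shows the door's free edge at (693,115). I estimate the angle at about 0.47 rad.

>>> apply_moves:
  deltas:
    - {"claw": 1, "delta_pos": [0.3, 2.4, 0], "yaw": 0}
    - {"claw": 1, "delta_pos": [0, 0, 3], "yaw": 0}
    - {"claw": 1, "delta_pos": [0, 0, 3], "yaw": 0}
    - {"claw": 1, "delta_pos": [0, 0, 3], "yaw": 0}
    - {"claw": 1, "delta_pos": [0, 0, 2.5], "yaw": 0}
    - {"claw": 1, "delta_pos": [0, 0, 0], "yaw": 0}
    - {"claw": 1, "delta_pos": [1.2, 1.5, 0], "yaw": 0}
    - {"claw": 1, "delta_pos": [0, 0, 0], "yaw": 0}

```text
clock: 6.3
eef_pos: [558.3, 126.7, 278.7]
tcp_rot: [3.141, 0.001, 3.123]
contact_force: [-0.1, 0.5, 0.6]
opening: -0.001
grasp_force: 0.0
```

```bash
python3 - <<'E'
from h import *
print(box())
E
```

```text
{'t': 6.3, 'b': [-138.3, -32.2, 105.7], 'rot': [3.141, 0.001, 3.123], 'F': [-0.1, 0.5, 0.6], 'q': [0.22, 0.42, 1.85, 0.0, 0.87, -1.33], 'op': -0.0011647544332375728}
```

>>> apply_moves:
  deltas:
    - {"claw": 1, "delta_pos": [1.2, 0.8, 0], "yaw": 0}
    - {"claw": 1, "delta_pos": [1.2, 0.8, 0], "yaw": 0}
    - {"claw": 1, "delta_pos": [1.2, 0.8, 0], "yaw": 0}
    - {"claw": 1, "delta_pos": [1.2, 0.9, 0], "yaw": 0}
    - {"claw": 1, "delta_pos": [0.9, 1.2, 0], "yaw": 0}
    - {"claw": 1, "delta_pos": [0.8, 1.3, 0], "yaw": 0}
    - {"claw": 1, "delta_pos": [0.8, 1.3, 0], "yaw": 0}
    - {"claw": 1, "delta_pos": [0.7, 1.3, 0], "yaw": 0}

```text
clock: 7.3
eef_pos: [480.0, 212.1, 277.7]
tcp_rot: [-3.142, -0.0, 3.122]
contact_force: [0.7, -0.5, 0.4]
opening: 0.001
grasp_force: 0.0
```

>>> apply_moves:
  deltas:
    - {"claw": 1, "delta_pos": [0.4, 1, 0], "yaw": 0}
    - {"claw": 1, "delta_pos": [0.3, 1, 0], "yaw": 0}
    - {"claw": 1, "delta_pos": [0.2, 0.9, 0], "yaw": 0}
    - {"claw": 1, "delta_pos": [0.1, 0.8, 0], "yaw": 0}
    - {"claw": 1, "delta_pos": [0, 0.7, 0], "yaw": 0}
    - {"claw": 1, "delta_pos": [0, 0.6, 0], "yaw": 0}
    - {"claw": 1, "delta_pos": [0, 0, 0], "yaw": 0}
    - {"claw": 1, "delta_pos": [0, -1, 0], "yaw": 0}

```text
clock: 8.3
eef_pos: [471.3, 251.2, 277.6]
tcp_rot: [3.142, 0.0, 3.123]
contact_force: [0.3, -0.8, 0.4]
opening: -0.002
grasp_force: 0.0
```

```bash
python3 - <<'E'
from h import *
print(box()); print(*door(),sep="\n")
a=grab("scene")[0]["img"][110:225,230:380];b=grab("side")[0]["img"][160:275,220:370]
cv2.imwrite("pics/d4.png",cv2.resize(np.hstack([a,b]),(780,300),interpolation=2))
E
```

```text
{'t': 8.3, 'b': [-227.8, 90.6, 104.6], 'rot': [3.142, 0.0, 3.123], 'F': [0.3, -0.8, 0.4], 'q': [0.49, 0.37, 1.93, -0.0, 0.83, -1.06], 'op': -0.0021053113565280596}
('scene', 468, [[-272.0, -55.0, 111.0], [-160.0, 150.0, 134.0], [-91.0, 179.0, 162.0]], [1.8, 1.92, 1.99], np.float64(204.0))
('side', 1479, [[-269.0, 70.0, 112.0], [-185.0, 156.0, 143.0], [-93.0, 179.0, 159.0]], [1.82, 1.95, 1.98], np.float64(204.0))
```

View pics/d4.png

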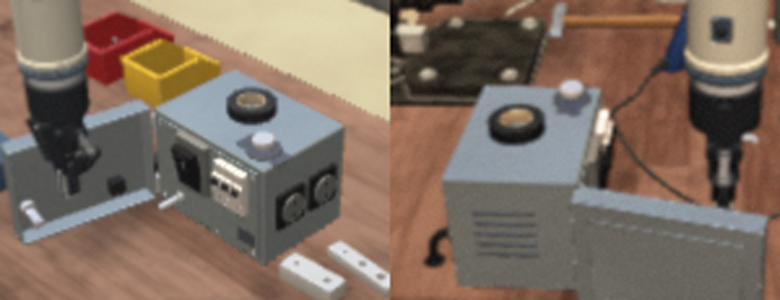

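The left half shows the door wide open (about 1.8 rad), the rocker at (188,160) and the breakers at (228,180). The path to the rocker is clear.

>>> apply_moves:
  deltas:
    - {"claw": 1, "delta_pos": [0, -2.5, -0.9], "yaw": 0}
    - {"claw": 1, "delta_pos": [0, -2.5, -0.9], "yaw": 0}
    - {"claw": 1, "delta_pos": [-2.5, -2, 0], "yaw": 0}
    - {"claw": 1, "delta_pos": [-2.5, 0, 0], "yaw": 0}
    - {"claw": 1, "delta_pos": [-2.5, 0, 0], "yaw": 0}
    - {"claw": 1, "delta_pos": [-2, 0, 0], "yaw": 0}
    - {"claw": 1, "delta_pos": [0, 0, 0], "yaw": 0}
    - {"claw": 1, "delta_pos": [0, 0, 0], "yaw": 0}

```text
clock: 9.5
eef_pos: [564.1, 179.3, 295.4]
tcp_rot: [-3.141, -0.001, 3.122]
contact_force: [-0.1, 0.3, -0.3]
opening: -0.003
grasp_force: 0.0
```

```bash
python3 - <<'E'
from h import *
print(box())
E
```

```text
{'t': 9.5, 'b': [-133.5, 20.6, 122.4], 'rot': [-3.141, -0.001, 3.122], 'F': [-0.1, 0.3, -0.3], 'q': [0.31, 0.43, 1.8, 0.0, 0.92, -1.25], 'op': -0.002756384332252305}
```

>>> apply_moves:
  deltas:
    - {"claw": 1, "delta_pos": [-1.2, 0, 0], "yaw": 0}
    - {"claw": 1, "delta_pos": [-0.6, 0, 0], "yaw": 0}
    - {"claw": 1, "delta_pos": [-0.4, 0, 0], "yaw": 0}
    - {"claw": 1, "delta_pos": [-0.3, 0, 0], "yaw": 0}
    - {"claw": 1, "delta_pos": [0, 0, 0], "yaw": 0}

```text
clock: 10.12
eef_pos: [589.9, 178.9, 295.6]
tcp_rot: [-3.142, -0.0, 3.122]
contact_force: [-2.1, -0.9, 0.7]
opening: -0.001
grasp_force: 1.0
```

>>> apply_moves:
  deltas:
    - {"claw": 1, "delta_pos": [-0.2, 0, 0], "yaw": 0}
    - {"claw": 1, "delta_pos": [0, 0, 0], "yaw": 0}

```text
clock: 10.38
eef_pos: [591.9, 178.9, 295.7]
tcp_rot: [-3.142, 0.0, 3.122]
contact_force: [-2.4, 0.1, 1.0]
opening: -0.003
grasp_force: 1.1
```

>>> apply_moves:
  deltas:
    - {"claw": 1, "delta_pos": [-0.2, 0, 0], "yaw": 0}
    - {"claw": 1, "delta_pos": [0, 0, 0], "yaw": 0}

```text
clock: 10.62
eef_pos: [593.4, 178.9, 295.7]
tcp_rot: [-3.141, -0.002, 3.122]
contact_force: [-7.4, 0.1, 5.8]
opening: 0.003
grasp_force: 3.2
```

>>> apply_moves:
  deltas:
    - {"claw": 1, "delta_pos": [-0.1, 0, 0], "yaw": 0}
    - {"claw": 1, "delta_pos": [0, 0, 0], "yaw": 0}

```text
clock: 10.88
eef_pos: [594.2, 178.9, 295.9]
tcp_rot: [-3.141, -0.002, 3.122]
contact_force: [-7.8, 1.1, 6.7]
opening: -0.0
grasp_force: 4.2
```

```bash
python3 - <<'E'
from h import *
print(box())
E
```

```text
{'t': 10.88, 'b': [-103.4, 20.7, 122.9], 'rot': [-3.141, -0.002, 3.122], 'F': [-7.8, 1.1, 6.7], 'q': [0.29, 0.46, 1.73, 0.0, 0.95, -1.26], 'op': -0.00016994923679126923}
```

>>> apply_moves:
  deltas:
    - {"claw": 1, "delta_pos": [-0.15, 0, 0], "yaw": 0}
    - {"claw": 1, "delta_pos": [0, 0, 0], "yaw": 0}

```text
clock: 11.12
eef_pos: [595.3, 178.9, 295.9]
tcp_rot: [-3.141, -0.003, 3.122]
contact_force: [-11.4, 1.5, 9.7]
opening: 0.002
grasp_force: 5.9
```

>>> apply_moves:
  deltas:
    - {"claw": 1, "delta_pos": [1.5, 0, 0], "yaw": 0}
    - {"claw": 1, "delta_pos": [2.5, 0, 0], "yaw": 0}
    - {"claw": 1, "delta_pos": [1, 0, -3], "yaw": 0}
    - {"claw": 1, "delta_pos": [0, 0, -3], "yaw": 0}
    - {"claw": 1, "delta_pos": [0, 0, -4], "yaw": 0}
    - {"claw": 1, "delta_pos": [0, 0, 0], "yaw": 0}

```text
clock: 11.88
eef_pos: [547.1, 180.2, 398.9]
tcp_rot: [3.14, 0.007, 3.122]
contact_force: [-0.7, -0.4, 0.1]
opening: 0.002
grasp_force: 0.0
```

```bash
python3 - <<'E'
from h import *
print(box()); print(*door(),sep="\n")
f,P=grab("scene"); a=f["img"][110:225,230:380]
cv2.imwrite("pics/d5.png",cv2.resize(a,(780,600),interpolation=2))
c,q=np.cos(-.02),np.sin(-.02)
d=P-[697.2,156.1,0]; B=np.stack([c*d[...,0]+q*d[...,1],-q*d[...,0]+c*d[...,1],d[...,2]],-1)
m=(B[...,0]>-125)&(B[...,0]<-76)&(abs(B[...,1]-20)<16)
for z in range(80,150,8):
    k=m&(abs(B[...,2]-z)<4); print(z,k.sum(),np.median(B[k][:,0]).round(1) if k.sum() else None)
# obstacles left of the door, in front
P2=grab("side")[1]; d=P2-[697.2,156.1,0]
m=(d[...,2]>60)&(d[...,2]<200)&(d[...,0]>-350)&(d[...,0]<0)&(d[...,1]>185)&(d[...,1]<400)
print("obst",m.sum(), np.percentile(d[m],[2,98],axis=0).round().tolist() if m.sum() else "")
E
```

```text
{'t': 11.88, 'b': [-150.5, 21.0, 225.9], 'rot': [3.14, 0.007, 3.122], 'F': [-0.7, -0.4, 0.1], 'q': [0.32, 0.28, 1.75, -0.0, 1.1, -1.24], 'op': 0.0015815592146796041}
('scene', 650, [[-272.0, 16.0, 111.0], [-181.0, 154.0, 136.0], [-92.0, 179.0, 162.0]], [1.8, 1.93, 1.98], np.float64(204.0))
('side', 1462, [[-269.0, 15.0, 112.0], [-182.0, 157.0, 144.0], [-92.0, 179.0, 159.0]], [1.81, 1.95, 1.98], np.float64(205.0))
80 3 -85.4
88 12 -99.7
96 15 -97.5
104 13 -95.9
112 16 -93.6
120 14 -92.7
128 14 -91.1
136 13 -90.7
144 21 -86.0
obst 487 [[-348.0, 185.0, 63.0], [-259.0, 399.0, 175.0]]
```

View pics/d5.png

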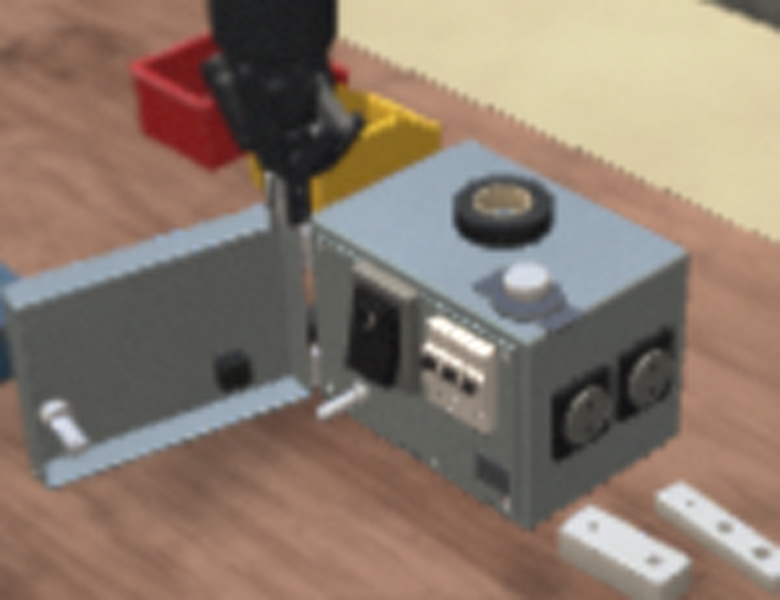

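The rocker's depth profile now runs from −100 mm at z 88 to −91 mm at z 132. Its upper half is in and its lower half out, so it is on. The door at (160,350) still stands wide open.

>>> apply_moves:
  deltas:
    - {"claw": 1, "delta_pos": [0.4, 3.8, 0], "yaw": 0}
    - {"claw": 1, "delta_pos": [0.4, 3.8, 0], "yaw": 0}
    - {"claw": 1, "delta_pos": [0.4, 3.8, 0], "yaw": 0}
    - {"claw": 1, "delta_pos": [0.4, 3.8, 0], "yaw": 0}
    - {"claw": 1, "delta_pos": [0.4, 3.8, 0], "yaw": 0}
    - {"claw": 1, "delta_pos": [0, 0, 0], "yaw": 0}
    - {"claw": 1, "delta_pos": [0, 0, 0], "yaw": 0}

```text
clock: 12.95
eef_pos: [529.9, 369.8, 394.4]
tcp_rot: [-3.14, -0.002, 3.122]
contact_force: [0.7, -0.3, 0.5]
opening: 0.001
grasp_force: 0.0
```

```bash
python3 - <<'E'
from h import *
print(box())
f,P=grab("wrist","w6.png"); d=P-[697.2,156.1,0]
m=(d[...,2]>60)&(d[...,2]<190)&(d[...,0]>-350)&(d[...,0]<0)&(d[...,1]>150)&(d[...,1]<330)&(f["z_map"]>170)
k=d[m]; print(len(k)); H,_,_=np.histogram2d(k[:,0],k[:,1],bins=[range(-350,1,25),range(150,331,20)]); print(H.astype(int))
E
```

```text
{'t': 12.95, 'b': [-171.6, 210.3, 221.4], 'rot': [-3.14, -0.002, 3.122], 'F': [0.7, -0.3, 0.5], 'q': [0.61, 0.4, 1.59, -0.0, 1.15, -0.94], 'op': 0.0007507202657152332}
10492
[[   0    0    0    0    0    0    0    0    0]
 [   0    0    0    0    0    0    0    0    0]
 [   0    0    0    0    0    0    0    0    0]
 [ 849 1011    0    0    0    0    0    0    0]
 [1374 1382    0    0    0    0    0    0    0]
 [1256  889    0    0    0    0    0    0    0]
 [1495  119    0    0    0    0    0    0    0]
 [1139    0    0    0    0    0    0    0    0]
 [ 752    0    0    0    0    0    0    0    0]
 [ 226    0    0    0    0    0    0    0    0]
 [   0    0    0    0    0    0    0    0    0]
 [   0    0    0    0    0    0    0    0    0]
 [   0    0    0    0    0    0    0    0    0]
 [   0    0    0    0    0    0    0    0    0]]
```

View pics/w6.png

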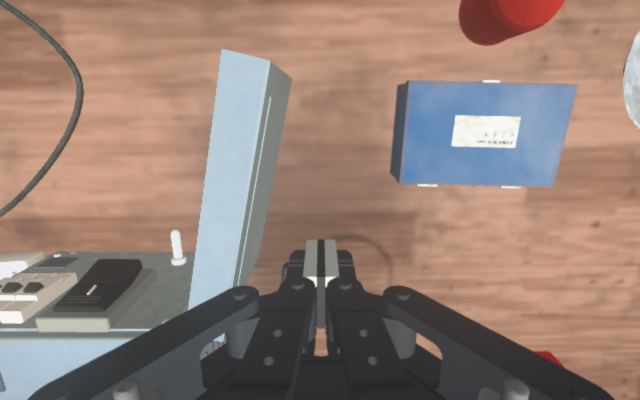

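The wrist view shows the door at (240,170) and the fingers at (320,270) to its left, on the outer side. The blue case at (485,135) is well away.

>>> apply_moves:
  deltas:
    - {"claw": 1, "delta_pos": [0, 0, 3], "yaw": 0}
    - {"claw": 1, "delta_pos": [0, 0, 3], "yaw": 0}
    - {"claw": 1, "delta_pos": [0, 0, 3], "yaw": 0}
    - {"claw": 1, "delta_pos": [0, 0, 2.6], "yaw": 0}
    - {"claw": 1, "delta_pos": [0.6, -1, 0], "yaw": 0}
    - {"claw": 1, "delta_pos": [0.6, -1, 0], "yaw": 0}
    - {"claw": 1, "delta_pos": [0.6, -1, 0], "yaw": 0}
    - {"claw": 1, "delta_pos": [0, 0, 0], "yaw": 0}

```text
clock: 14.0
eef_pos: [511.2, 339.7, 280.7]
tcp_rot: [3.141, 0.001, 3.121]
contact_force: [-1.1, -0.1, 0.2]
opening: 0.001
grasp_force: 0.0
```

>>> apply_moves:
  deltas:
    - {"claw": 1, "delta_pos": [0.6, -1.2, 0], "yaw": 0}
    - {"claw": 1, "delta_pos": [0.6, -1.2, 0], "yaw": 0}
    - {"claw": 1, "delta_pos": [0.6, -1.2, 0], "yaw": 0}
    - {"claw": 1, "delta_pos": [0.6, -1.2, 0], "yaw": 0}
    - {"claw": 1, "delta_pos": [0.2, -1.2, 0], "yaw": 0}
    - {"claw": 1, "delta_pos": [0.2, -1.2, 0], "yaw": 0}
    - {"claw": 1, "delta_pos": [0.2, -1.2, 0], "yaw": 0}
    - {"claw": 1, "delta_pos": [0.2, -1.2, 0], "yaw": 0}

```text
clock: 15.0
eef_pos: [477.5, 244.4, 279.6]
tcp_rot: [-3.142, -0.0, 3.122]
contact_force: [-0.3, 1.1, -1.0]
opening: 0.001
grasp_force: 0.0
```

```bash
python3 - <<'E'
from h import *
print(box()); print(*door(),sep="\n")
E
```

```text
{'t': 15.0, 'b': [-221.4, 83.8, 106.6], 'rot': [-3.142, -0.0, 3.122], 'F': [-0.3, 1.1, -1.0], 'q': [0.47, 0.37, 1.93, -0.0, 0.84, -1.08], 'op': 0.0014925232844885494}
('scene', 476, [[-257.0, -49.0, 111.0], [-213.0, 38.0, 158.0], [-92.0, 117.0, 162.0]], [0.97, 1.03, 1.11], np.float64(206.0))
('side', 1030, [[-256.0, -13.0, 112.0], [-151.0, 85.0, 142.0], [-92.0, 128.0, 159.0]], [0.09, 1.09, 1.11], np.float64(205.0))
```

>>> apply_moves:
  deltas:
    - {"claw": 1, "delta_pos": [0, -1.5, 0], "yaw": 0}
    - {"claw": 1, "delta_pos": [-0.1, -1.5, 0], "yaw": 0}
    - {"claw": 1, "delta_pos": [-0.3, -1.5, 0], "yaw": 0}
    - {"claw": 1, "delta_pos": [-0.4, -1.5, 0], "yaw": 0}
    - {"claw": 1, "delta_pos": [-0.9, -1.5, 0], "yaw": 0}
    - {"claw": 1, "delta_pos": [-1, -1.5, 0], "yaw": 0}
    - {"claw": 1, "delta_pos": [-1.1, -1.5, 0], "yaw": 0}
    - {"claw": 1, "delta_pos": [-1.3, -1.3, 0], "yaw": 0}

```text
clock: 16.1
eef_pos: [527.0, 125.1, 279.6]
tcp_rot: [3.142, -0.0, 3.121]
contact_force: [-1.7, 1.3, -0.3]
opening: -0.001
grasp_force: 0.0
```

>>> apply_moves:
  deltas:
    - {"claw": 1, "delta_pos": [-1.3, -1.2, 0], "yaw": 0}
    - {"claw": 1, "delta_pos": [-1, -0.7, 0], "yaw": 0}
    - {"claw": 1, "delta_pos": [-0.8, -0.6, 0], "yaw": 0}
    - {"claw": 1, "delta_pos": [0, 0, 0], "yaw": 0}

```text
clock: 16.6
eef_pos: [557.1, 100.3, 279.5]
tcp_rot: [-3.141, -0.0, 3.121]
contact_force: [-0.9, -0.1, 1.0]
opening: -0.002
grasp_force: 0.0
```

```bash
python3 - <<'E'
from h import *
print(box()); print(*door(),sep="\n")
E
```

```text
{'t': 16.6, 'b': [-138.9, -58.6, 106.5], 'rot': [-3.141, -0.0, 3.121], 'F': [-0.9, -0.1, 1.0], 'q': [0.18, 0.41, 1.86, -0.0, 0.86, -1.38], 'op': -0.0020795892180954325}
('scene', 395, [[-150.0, -96.0, 111.0], [-112.0, 4.0, 134.0], [-94.0, 106.0, 161.0]], [0.12, 0.23, 0.41], np.float64(208.0))
('side', 592, [[-150.0, -79.0, 112.0], [-109.0, 28.0, 155.0], [-91.0, 109.0, 159.0]], [0.12, 0.19, 0.44], np.float64(202.0))
```

>>> apply_moves:
  deltas:
    - {"claw": 1, "delta_pos": [-0.6, -0.4, 0], "yaw": 0}
    - {"claw": 1, "delta_pos": [-0.5, -0.4, 0], "yaw": 0}
    - {"claw": 1, "delta_pos": [-0.4, 0, 0], "yaw": 0}
    - {"claw": 1, "delta_pos": [0, 0, 0], "yaw": 0}

```text
clock: 17.2
eef_pos: [572.5, 92.2, 280.0]
tcp_rot: [3.141, 0.002, 3.122]
contact_force: [0.2, -0.4, 0.3]
opening: -0.002
grasp_force: 0.0
```

>>> apply_moves:
  deltas:
    - {"claw": 1, "delta_pos": [-0.2, 0, 0], "yaw": 0}
    - {"claw": 1, "delta_pos": [0, 0, 0], "yaw": 0}

```text
clock: 17.45
eef_pos: [573.7, 92.3, 279.8]
tcp_rot: [3.142, 0.0, 3.122]
contact_force: [-0.8, 0.7, 0.9]
opening: 0.0
grasp_force: 0.0
```

>>> apply_moves:
  deltas:
    - {"claw": 1, "delta_pos": [-0.2, 0, 0], "yaw": 0}
    - {"claw": 1, "delta_pos": [0, 0, 0], "yaw": 0}

```text
clock: 17.7
eef_pos: [575.7, 92.2, 279.6]
tcp_rot: [-3.141, -0.0, 3.122]
contact_force: [-1.4, -1.0, 0.3]
opening: 0.003
grasp_force: 0.0
```

>>> apply_moves:
  deltas:
    - {"claw": 1, "delta_pos": [-0.1, 0, 0], "yaw": 0}
    - {"claw": 1, "delta_pos": [0, 0, 0], "yaw": 0}

```text
clock: 17.95
eef_pos: [576.6, 92.2, 279.6]
tcp_rot: [-3.141, -0.0, 3.122]
contact_force: [-1.2, -0.7, -1.1]
opening: 0.005
grasp_force: 0.0
```

```bash
python3 - <<'E'
from h import *
print(box())
E
```

```text
{'t': 17.95, 'b': [-119.3, -66.3, 106.6], 'rot': [-3.141, -0.0, 3.122], 'F': [-1.2, -0.7, -1.1], 'q': [0.16, 0.44, 1.82, -0.0, 0.88, -1.4], 'op': 0.0047026701089683915}
```

>>> apply_moves:
  deltas:
    - {"claw": 1, "delta_pos": [-0.2, 0, 0], "yaw": 0}
    - {"claw": 1, "delta_pos": [0, 0, 0], "yaw": 0}

```text
clock: 18.2
eef_pos: [577.4, 92.3, 279.0]
tcp_rot: [-3.142, -0.004, 3.122]
contact_force: [-6.4, 1.1, 0.6]
opening: -0.001
grasp_force: 0.0
```

>>> apply_moves:
  deltas:
    - {"claw": 1, "delta_pos": [-0.15, 0, 0], "yaw": 0}
    - {"claw": 1, "delta_pos": [0, 0, 0], "yaw": 0}

```text
clock: 18.45
eef_pos: [577.9, 92.3, 279.0]
tcp_rot: [-3.141, -0.007, 3.122]
contact_force: [-13.3, 1.6, 5.5]
opening: 0.003
grasp_force: 0.0
```

>>> apply_moves:
  deltas:
    - {"claw": 1, "delta_pos": [-0.15, 0, 0], "yaw": 0}
    - {"claw": 1, "delta_pos": [0, 0, 0], "yaw": 0}

```text
clock: 18.7
eef_pos: [578.3, 92.4, 278.5]
tcp_rot: [-3.141, -0.01, 3.122]
contact_force: [-18.7, 3.7, 5.6]
opening: -0.001
grasp_force: 0.0
```

```bash
python3 - <<'E'
from h import *
print(box());print(*door(),sep="\n")
E
```

```text
{'t': 18.7, 'b': [-117.6, -66.1, 105.5], 'rot': [-3.141, -0.01, 3.122], 'F': [-18.7, 3.7, 5.6], 'q': [0.16, 0.44, 1.82, 0.0, 0.89, -1.4], 'op': -0.0006160869365188975}
('scene', 438, [[-130.0, -97.0, 111.0], [-106.0, 31.0, 133.0], [-92.0, 102.0, 161.0]], [0.07, 0.14, 0.3], np.float64(208.0))
('side', 412, [[-130.0, -77.0, 111.0], [-103.0, 48.0, 154.0], [-91.0, 107.0, 159.0]], [0.07, 0.12, 0.31], np.float64(204.0))
```

>>> apply_moves:
  deltas:
    - {"claw": 1, "delta_pos": [1, 0, 0], "yaw": 0}
    - {"claw": 1, "delta_pos": [2.5, 0, 0], "yaw": 0}
    - {"claw": 1, "delta_pos": [4, 0, 0], "yaw": 0}
    - {"claw": 1, "delta_pos": [4, 0, -2], "yaw": 0}
    - {"claw": 1, "delta_pos": [2, 0, -5], "yaw": 0}
    - {"claw": 1, "delta_pos": [0, 0, -5], "yaw": 0}
    - {"claw": 1, "delta_pos": [0, 0, 0], "yaw": 0}
    - {"claw": 1, "delta_pos": [0, 0, 0], "yaw": 0}

```text
clock: 19.8
eef_pos: [446.6, 94.7, 399.5]
tcp_rot: [3.141, 0.001, 3.122]
contact_force: [0.3, -0.2, -0.9]
opening: -0.0
grasp_force: 0.0
```

```bash
python3 - <<'E'
from h import *
print(box());print(*door(),sep="\n")
a=grab("scene")[0]["img"][110:225,250:400];b=grab("side")[0]["img"][160:275,220:370]
cv2.imwrite("pics/d7.png",cv2.resize(np.hstack([a,b]),(780,300),interpolation=2))
E
```

```text
{'t': 19.8, 'b': [-249.3, -66.4, 226.5], 'rot': [3.141, 0.001, 3.122], 'F': [0.3, -0.2, -0.9], 'q': [0.21, 0.09, 1.98, -0.0, 1.06, -1.35], 'op': -0.00039279824835512165}
('scene', 604, [[-111.0, -96.0, 112.0], [-107.0, -24.0, 141.0], [-91.0, 75.0, 161.0]], [0.08, 0.15, 0.18], np.float64(206.0))
('side', 447, [[-111.0, -88.0, 112.0], [-103.0, 40.0, 156.0], [-90.0, 107.0, 159.0]], [0.07, 0.14, 0.19], np.float64(204.0))
```

View pics/d7.png

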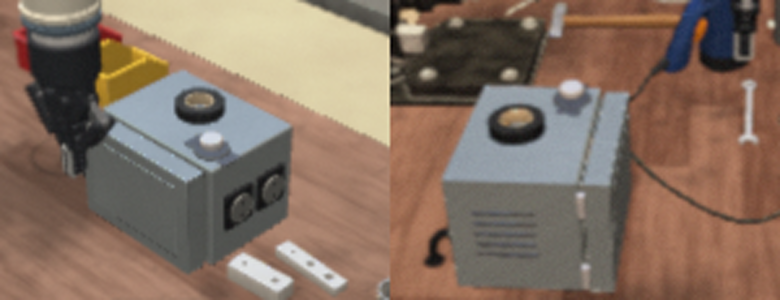

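The door is shut flush in both halves of the picture, with its outer face at box x = −111 (expected −110). It stayed shut after release, and the arm is clear, so I'm handing in.

```bash
python3 -c "
from rig import r
print(r.sign_off())"
```

```text
the job is handed in; nothing more can be done
None
```

The supply is switched on: I pressed the catch button, pushed the door wide open, pressed the rocker's upper half fully in and pushed the door shut until it held. The arm was clear when I handed the job in at about 20 s, with no result given back.

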